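Prop the tea chest open on its folding stay, then shut it

TASK

Try the folding stay on the larger wooden tea chest: raise its lid by the T handle until the stay locks straight, and let go so that the lid stands open by itself. Then press the stay's knee down by its black grip to break the lock, and let the lid come down until it is fully shut.

Things in the scene. Friction and masses are not known exactly. Their poses are not given: they have to be found in the camera images.
- chest: The larger of two wooden chests, the one with a folding steel stay outside its right (-y) wall: 165 deep (x), 220 wide (y), 138 mm high, fixed. The smaller has no stay. Origin: centre of the underside; x to its back, z up. Lid hinge axis: along y at x = 82, z = 128 mm. Stay's lower pivot: x = -62, z = 114 mm; links 86 (lower) and 95 mm.
- lid_handle (a point): Centre of the T handle's steel cross bar: 40 mm long (y), 14 thick, flat ends, stem 8 thick, 35 mm in front of the lid's front edge; pinched end to end (along y) from above it turns in the fingers as the lid swings. Lid shut: 202 mm in front of the hinge axis and 6 mm above it. Axes turn with the lid (chest's axes when shut). About 3 N lifts it.
- knee_grip (a point): Centre of the black round grip on the stay's knee, 18 mm thick, 44 long (y), 76 mm outside the right wall. Locked, it is at x = -4, z = 177 mm of the chest; it moves round the lower pivot, so down and to the back. A few N break the lock; pressed 40 mm down, the stay folds on and the damped lid sinks shut by itself in some 3 s. The upper link slopes up beside it: keep the gripper's body clear.
- lid (a joint): Lid angle: 0 shut, grows as it is raised, 1.38 rad at most (the stay is then straight: do not force it on). Let go below about 1.28 rad it sinks shut again; raise it to 1.35 to 1.38 rad.
- knee (a joint): Angle at the stay's knee: 0 folded (lid shut), 2.72 rad straight (lid at 1.38 rad); a weak spring pushes it, within 1 s, past straight to a stop at 2.82 rad once the lid is raised to about 1.35 rad: that is the lock.

How it is judged:
On the way:
1. the lid stands open on the locked stay with no hand on the chest (value of joint lid above 1.25 rad and value of joint knee above 2.75 rad and contact force between each of the fingers, the arm and chest below 0.3 N), for 0.3 s.
At the end, for the whole second after the job is handed in: After the lid has stood open on the locked stay (lid above 1.25 rad, knee above 2.75 rad), untouched, for 0.3 s: the lid is shut again (within 0.05 rad), the stay is folded (knee below 0.4 rad) and the lid no longer sinks (value of joint lid below 0.05 rad and value of joint knee below 0.4 rad and velocity of joint lid above -0.05 rad/s).
It also fails if it takes over 48 s, if anything falls off the work surface, if the arm or the gripper's body presses on something with over 40 N, if the wrist force passes 120 N, or if a joint passes its speed limit or range.

ROBOT

A 6-joint arm with a two-finger parallel gripper is mounted at the origin on a cart in front of the work surface, level with it; the furniture and walls round the work are solid. World frame = base frame: x ahead of the robot, y to its left, z up, the work surface at z = 0. Lengths are in m, angles in rad, forces in N, time in s.
With the tool pointing down it reaches from about 0.325 to 0.9 m from the base axis. Payload 3.5 kg.
Tool frame: the origin (TCP) lies on the centre line of the jaws, within the pads' length; the fingertips stand 22 mm ahead of it and the grasp point (between the pads) lies 3 mm ahead of it; z points along the fingers, y is the line along which they close (so a half turn about z gives the same grasp; the last joint's range is limited). The gripper opens to 85 mm and grips with 20 to 120 N. Pads are 22 mm wide; open, the fingers measure 114 mm over their backs; the gripper's body (76 mm by 85 mm) begins 54 mm behind the grasp point. The pads swing forward as they close: fully open they stand 13 mm farther back than shut.
Start: joints at [-1.291, 0.276, -0.026, 1.268, 0, 1.467], TCP at [0.233, -0.58, 0.253] pointing down, gripper open.
Joint ranges: [-3.12, 3.12], [-0.85, 1.88], [-1.08, 1.24], [-1.95, 2.15], [-1.57, 1.53], [-3.14, 3.14]. Speed limits (rad/s): [2.57, 2.57, 3.14, 3.14, 3.14, 3.14].

INTERFACE

Orientations are given as a unit quaternion [x, y, z, w].
In Python, from station import * gives the robot as it stands. The module is installed in compiled form; this text tells all that it offers.
- The arm moves only by the tool servo_tool, never from a script. Its argument "series" is a list that holds one entry, the list of rows, each a list of 6 numbers: the shift along the tool's x, y, z in cm, then the turn, a rotation vector about the tool's x, y, z in degrees. A call has 1 to 12 rows; each row shifts and turns the commanded pose from where the row before left it, along the tool's axes as they then stand; what a row does not reach is not made up. A row lasts 1/10 s, in which the tool goes at most 50 mm and 8.59 degrees, less where a joint would pass 70% of its speed; a pose out of reach is approached as far as the arm can. A call is refused whole if a number of a shift passes 5 or a number of a turn 8.59, either way. A call with a gripper value outside its range is refused whole. "grip" is the gripper's target within -1 to 1 (shut at 1, half-way at 0, fully open at -1), set as the call begins (left out, the last holds). The fingers move at their own pace and stop on an object; the grip force is fixed at half the most. Time passes only in rows, so rows that do not move let the fingers close. It gives the time, the measured TCP pose, the force, the opening and the grip force at its end, in the units of the state.
- observe(): the state, without advancing time (a new reading comes with each control period).
- get_image(name): name is "scene" or "top"; returns a dict with "image" (400x640x3 uint8, blue, green, red), "fovy" (degrees; the focal length in pixels is half the picture's height over the tangent of half this angle, whatever the lens; pixels are square), "cx", "cy" (the principal point, pixels), "k1" (the pictures are not rectified: a ray, as slopes to the right and down, at radius r is drawn at 1 + k1 r^2 times it, then the intrinsics apply), "rvec" (rotation vector, rad) and "tvec" (3), from world to camera coordinates, as OpenCV has them. Camera axes: x right, y down, z forward; pixel columns grow to the right and rows downward; lengths in m; the calibration is good to about 2 mm. A picture is of the moment at which its call begins. There is no depth.
- close_job(): hands the job in; it is judged then, once.
The state is a dict: "time": time; "joint_pos": joint angles; "joint_velocities": joint speeds; "joint_efforts": joint torques, N m; "ee_pos": TCP position; "tcp_rot": TCP orientation; "wrist_force": force on the tool from outside, world axes, zero at the start; "torque": the same for the moment, N m; "width": finger opening in m; "gripper_force": force on a finger pad.
Only numpy, scipy, OpenCV 4.12 (cv2) and the standard library are available. Lean on these libraries where they do the work, as an engineer would, in place of code of your own. Each camera call takes 0.05 s, during which the arm holds its last target. There are 200 camera calls.

## Working session

There is one attempt and no reset: what is moved stays moved. The work goes in short steps, Python scripts to look and compute and a tool call to move; the robot and the scene stay as the last step left them, time stands still between calls to the robot, and variables do not carry over. Pictures are saved under pics/ and viewed, at most 10 in all, crops included, and the job is handed in when it is done.

Besides the shell and the picture viewer there is one more tool, called after "Emit:" as name([rows], argument=value, ...), one row to a line, values as JSON. servo_tool: Moves the arm, as the interface text tells. Its arguments: {"type":"object","properties":{"series":{"type":"array","items":{"type":"array","items":{"type":"array","items":{"type":"number"}}}},"grip":{"type":"number"}},"required":["series"]}

```bash
mkdir -p pics; cat > h.py <<'E'
from station import *
import numpy as np, cv2
def snap(n,f):
    d=get_image(n); cv2.imwrite(f,d["image"]); return d
def ray(d,u,v):
    f=d["image"].shape[0]/2/np.tan(np.radians(d["fovy"])/2)
    K=np.array([[f,0,d["cx"]],[0,f,d["cy"]],[0,0,1.]])
    p=cv2.undistortPoints(np.array([[[u,v]]],float),K,np.array([d["k1"],0,0,0.]))[0,0] if False else None
    s=np.array([(u-d["cx"])/f,(v-d["cy"])/f]); q=s.copy()
    for _ in range(20): q=s/(1+d["k1"]*(q@q))
    R=cv2.Rodrigues(np.array(d["rvec"],float))[0]; t=np.array(d["tvec"],float).ravel()
    o=-R.T@t; r=R.T@np.array([q[0],q[1],1]); return o,r/np.linalg.norm(r)
def plane(d,u,v,z):
    o,r=ray(d,u,v); return o+r*(z-o[2])/r[2]
def tri(d1,p1,d2,p2):
    o1,r1=ray(d1,*p1); o2,r2=ray(d2,*p2)
    s=np.linalg.lstsq(np.c_[r1,-r2],o2-o1,rcond=None)[0]
    a=o1+r1*s[0]; b=o2+r2*s[1]; return (a+b)/2,np.linalg.norm(a-b)
def proj(d,P):
    R=cv2.Rodrigues(np.array(d["rvec"],float))[0]; c=R@np.asarray(P)+np.array(d["tvec"]).ravel()
    q=c[:2]/c[2]; q=q*(1+d["k1"]*(q@q)); f=d["image"].shape[0]/2/np.tan(np.radians(d["fovy"])/2)
    return q*f+[d["cx"],d["cy"]]
E
python3 - <<'E'
from h import *
import pickle
s=snap("scene","pics/s0.png"); t=snap("top","pics/t0.png")
pickle.dump((s,t),open("d0.pkl","wb"))
for d in(s,t): print(ray(d,320,200), d["k1"],d["fovy"])
o=observe(); print({k:np.round(v,3) for k,v in o.items()})
E
```

```text
(array([0.14117452, 0.43862488, 0.93569117]), array([ 0.39738892, -0.49740445, -0.77114905])) 0.02783282294325672 50.45122539539051
(array([ 0.39812653, -0.08190572,  1.01195051]), array([ 0.14445565,  0.01412813, -0.98941041])) -0.09666524493847692 53.551025382640844
{'time': np.float64(0.1), 'joint_pos': array([-1.291,  0.277, -0.028,  1.268,  0.   ,  1.467]), 'joint_velocities': array([ 0.   , -0.001,  0.005, -0.001,  0.   , -0.002]), 'joint_efforts': array([ 1.0000e-03, -4.4671e+01,  2.9613e+01,  8.0000e-03, -0.0000e+00,
        0.0000e+00]), 'ee_pos': array([ 0.233, -0.579,  0.252]), 'tcp_rot': array([ 0.982,  0.19 , -0.   , -0.001]), 'wrist_force': array([ 0.33 , -0.559, -0.125]), 'torque': array([ 0.019,  0.045, -0.052]), 'gripper_force': np.float64(0.0), 'width': np.float64(0.085)}
```

View pics/s0.png

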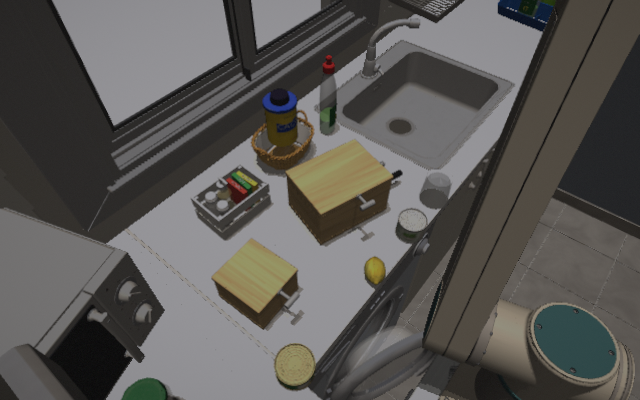

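View pics/t0.png

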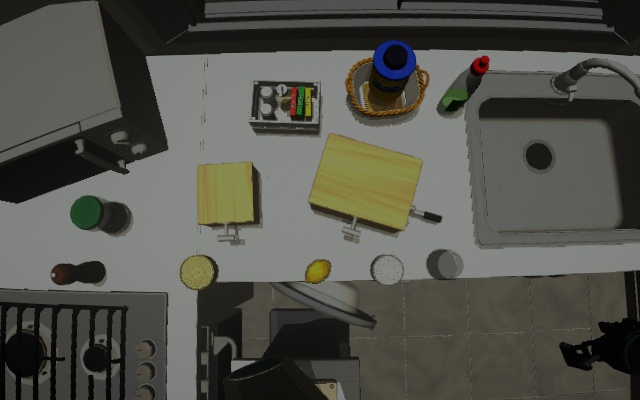

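The two views show the larger chest: lid at top-view (366,183), T handle near (352,230), black grip near (432,217). In the scene view the lid is at (340,175), the handle near (367,202) and the grip at (397,175). I'll zoom in on both next.

```bash
python3 - <<'E'
from h import *
import pickle
s,t=pickle.load(open("d0.pkl","rb"))
def crop(d,x,y,w,h,k): 
    im=cv2.convertScaleAbs(d["image"][y:y+h,x:x+w],alpha=1.3); return cv2.resize(im,None,fx=k,fy=k,interpolation=cv2.INTER_CUBIC)
a=crop(t,300,125,150,120,5)[:, :]; b=crop(s,280,135,135,110,5)
cv2.imwrite("pics/c.png",cv2.resize(np.hstack([a,cv2.copyMakeBorder(b,0,50,0,0,cv2.BORDER_CONSTANT)]),(1425//1,600))[:, :][::1,::1] if False else np.vstack([cv2.resize(a,(375*1,300)),cv2.resize(b,(375,300))]))
# lid mask
for n,d,(x0,y0,x1,y1) in(("s",s,(280,130,400,245)),("t",t,(300,125,430,240))):
    hsv=cv2.cvtColor(d["image"],cv2.COLOR_BGR2HSV); m=cv2.inRange(hsv,(15,60,130),(35,255,255))
    z=np.zeros_like(m); z[y0:y1,x0:x1]=m[y0:y1,x0:x1]
    c=max(cv2.findContours(z,0,2)[0],key=cv2.contourArea); 
    q=cv2.approxPolyDP(c,0.04*cv2.arcLength(c,True),True)[:,0]; print(n,q.tolist(),cv2.contourArea(c))
    for p in q: print(np.round(plane(d,*p,0.138),3))
    g=cv2.inRange(hsv,(0,0,0),(180,255,45)); 
    n_,l,st,ce=cv2.connectedComponentsWithStats(g[y0:y1,x0:x1+20])
    print([(st[i].tolist(),np.round(ce[i]+[x0,y0],1).tolist()) for i in range(1,n_) if st[i][4]>15])
E
```

```text
s [[391, 174], [355, 140], [286, 171], [320, 213]] 4012.0
[ 0.466 -0.258  0.138]
[ 0.612 -0.303  0.138]
[ 0.681 -0.096  0.138]
[ 0.527 -0.045  0.138]
[([0, 0, 11, 3, 21], [283.9, 130.8]), ([113, 41, 9, 8, 40], [396.8, 173.9]), ([123, 103, 13, 5, 33], [409.5, 235.4])]
t [[330, 133], [308, 200], [404, 229], [422, 160]] 6889.5
[ 0.681 -0.094  0.138]
[ 0.526 -0.043  0.138]
[ 0.458 -0.254  0.138]
[ 0.614 -0.303  0.138]
[([0, 0, 19, 3, 49], [309.5, 125.8]), ([0, 5, 18, 4, 60], [308.0, 131.8]), ([11, 79, 42, 17, 175], [331.6, 211.9]), ([123, 87, 18, 11, 109], [431.9, 216.9]), ([57, 94, 42, 14, 169], [376.6, 225.3])]
```

View pics/c.png

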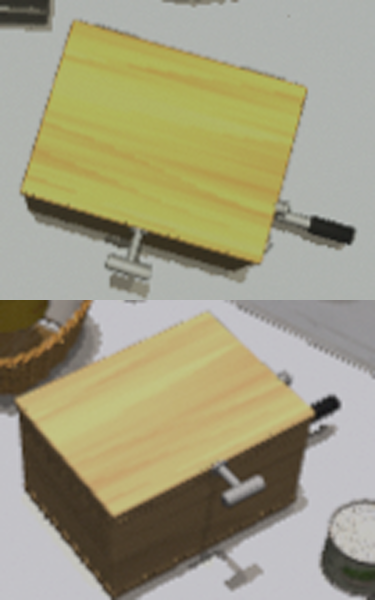

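The crop shows the T bar centre at about (351,232) in the top view and (367,204) in the scene view; the lid corners are clear in both. Now I'll triangulate these against the chest frame.

```bash
python3 - <<'E'
from h import *
import pickle
s,t=pickle.load(open("d0.pkl","rb"))
for a,b in (((367.4,204.3),(351.2,232.2)),((396.8,173.9),(431.9,216.9)),((355,140),(422,160)),((286,171),(330,133)),((320,213),(308,200)),((391,174),(404,229))): print(np.round(tri(s,a,t,b)[0],4),tri(s,a,t,b)[1].round(4))
c=np.array([.570,-.1745]);y=np.radians(-17.5);X=np.array([np.cos(y),np.sin(y)])
h=np.r_[c-.120*X,.134];print(h,proj(s,h),proj(t,h))
# subpixel-ish: bright steel blob
for n,d,(x0,y0,x1,y1) in(("s",s,(357,195,378,213)),("t",t,(342,226,364,240))):
    print(n); print(cv2.cvtColor(d["image"],cv2.COLOR_BGR2HSV)[y0:y1,x0:x1,2])
E
```

```text
[ 0.4536 -0.1366  0.14  ] 0.0016
[ 0.49   -0.3417  0.0528] 0.0046
[ 0.6133 -0.3031  0.1376] 0.0017
[ 0.68   -0.0944  0.1401] 0.0002
[ 0.5256 -0.0428  0.1411] 0.0002
[ 0.4598 -0.2511  0.1471] 0.0052
[ 0.45555397 -0.1384153   0.134     ] [367.27094039 205.09101712] [351.63773977 231.16549749]
s
[[122 108  87  79  46  53  59  58  56  53  56  56  56  56  57  58  58  57
   56  55  53]
 [ 84  72 108 120  82  55  57  57  56  57  57  57  58  57  57  57  56  53
   53  53  55]
 [ 49  67 108 127 120  85  57  56  58  57  57  58  58  57  55  52  53  54
   55  56  56]
 [ 43  49  77 110 129 123  83  57  58  58  58  57  55  52  53  54  55  55
   56  56  58]
 [ 47  48  52  81 111 129 122  83  56  58  56  55  54  58  75  92  86  67
   56  58  57]
 [ 51  51  50  57  83 113 130 121  80  54  53  55  70  94 111 131 125  96
   58  56  57]
 [ 51  52  55  56  57  86 115 130 117  73  69  90 107 129 132 134 133 116
   64  59  57]
 [ 53  55  57  56  53  58  87 113 120 107 106 129 132 134 130 124 122 106
   73  57  55]
 [ 53  54  55  56  54  52  72 103 113 125 132 134 130 124 118 102 100  85
   64  56  56]
 [ 53
[... 1401 characters left out ...]
4 135 132 130 125 117 109 101
  110 138 138 138]
 [135 124 114 110  91  73  81  92 101 110 117 123 129 132 132 131 128 122
  119 137 138 138]
 [138 138 132 105  98 114 110  89  71  83  91 102 108 114 122 127 128 128
  127 138 138 138]
 [138 133 104  87  92 108 106  99 107  90  82  85  84  90 101 106 112 116
  121 137 137 137]
 [138 127  87  87  87  87  87  92 105  93  84  94 117 114  95  78  88 108
  129 137 137 137]
 [138 128  86  86  86  88  86  86  86  87  86  95 118 114 107 116 118 127
  138 138 138 138]
 [137 128  86  86  87  86  87  87  87  87  89 101 105 106 108 118 117 124
  138 138 137 137]
 [138 130  98  99  97  86  87  87  86  87  91 105 105 106 106 105 104 115
  138 138 138 138]]
```

Emit:
servo_tool([
  [[3.09,-2.715,0,0,0,0],[3.09,-2.715,0,0,0,0],[3.09,-2.715,0,0,0,0],[3.09,-2.715,0,0,0,0],[3.09,-2.715,0,0,0,0],[3.09,-2.715,0,0,0,0],[3.09,-2.715,0,0,0,0],[3.09,-2.715,0,0,0,0],[3.09,-2.715,0,0,0,0],[3.09,-2.715,0,0,0,0],[3.09,-2.715,0,0,0,0],[3.09,-2.715,0,0,0,0]],
], grip=-1)

```text
time: 1.3
ee_pos: [0.4559, -0.1373, 0.253]
tcp_rot: [0.982, 0.19, -0.0, -0.0]
wrist_force: [0.3, 0.6, 0.4]
width: 0.0853
gripper_force: 0.0
```

Emit:
servo_tool([
  [[0,0,0,0,0,-8.5],[0,0,0,0,0,-8.5],[0,0,0,0,0,-8.5],[0,0,0,0,0,-8.5],[0,0,0,0,0,-8.5],[0,0,0,0,0,-8.5],[0,0,0,0,0,-8.5],[0,0,0,0,0,-8.5],[0,0,0,0,0,-8.5],[0,0,0,0,0,-8.5],[0,0,0,0,0,-8.5],[0,0,0,0,0,-8.5]],
])

```text
time: 2.5
ee_pos: [0.4553, -0.1389, 0.2528]
tcp_rot: [0.467, 0.884, -0.0, -0.001]
wrist_force: [-0.1, -1.1, -0.6]
width: 0.0855
gripper_force: 0.0
```

Emit:
servo_tool([
  [[0,0,0,0,0,-8.5],[0,0,0,0,0,-8.5],[0,0,0,0,0,-8.5],[0,0,0,0,0,-8.5],[0,0,0,0,0,-4.6],[0,0,0,0,0,0],[0,0,0,0,0,0]],
])

```text
time: 3.2
ee_pos: [0.4555, -0.1389, 0.253]
tcp_rot: [0.153, 0.988, 0.0, -0.0]
wrist_force: [0.7, -0.3, -0.4]
width: 0.0852
gripper_force: 0.0
```

Tool aligned (tool x = chest −x). Next I descend and pinch the bar.

Emit:
servo_tool([
  [[0,0,3.5,0,0,0],[0,0,3.5,0,0,0],[0,0,3,0,0,0],[0,0,1.7,0,0,0],[0,0,0,0,0,0]],
])

```text
time: 3.7
ee_pos: [0.4531, -0.1379, 0.1334]
tcp_rot: [0.152, 0.988, 0.001, -0.003]
wrist_force: [0.7, 0.5, 0.6]
width: 0.0855
gripper_force: 0.0
```

Emit:
servo_tool([
  [[0,0,0,0,0,0],[0,0,0,0,0,0],[0,0,0,0,0,0],[0,0,0,0,0,0],[0,0,0,0,0,0],[0,0,0,0,0,0],[0,0,0,0,0,0]],
], grip=1)

```text
time: 4.4
ee_pos: [0.4574, -0.1381, 0.1384]
tcp_rot: [0.152, 0.988, 0.002, 0.002]
wrist_force: [-0.1, 5.0, 6.9]
width: 0.0384
gripper_force: 59.9
```

```bash
python3 - <<'E'
from h import *
s=snap("scene","pics/s1.png"); 
o=observe(); print(o["ee_pos"],o["width"],o["wrist_force"],o["gripper_force"],o["joint_pos"])
cv2.imwrite("pics/s1c.png",cv2.resize(s["image"][100:260,260:440],None,fx=3,fy=3))
# arc waypoints: handle offsets in (tool x, z) cm from lid shut
L=[];prev=None
for th in np.linspace(0,1.365,25):
    p=np.array([-202*np.cos(th)+6*np.sin(th),202*np.sin(th)+6*np.cos(th)])/10
    if prev is not None: d=p-prev; print("[%.2f,0,%.2f,0,0,0]"%(-d[0],-d[1]),end=", ")
    prev=p
E
```

```text
[ 0.45741209 -0.13804912  0.13837888] 0.038841323131250986 [0.2213407  3.91033269 5.74562995] 59.875030517578125 [-0.43109735  0.10882308 -0.49131686  0.9677258   0.00452891 -0.12686164]
[-0.07,0,-1.15,0,0,0], [-0.13,0,-1.14,0,0,0], [-0.20,0,-1.13,0,0,0], [-0.26,0,-1.12,0,0,0], [-0.32,0,-1.10,0,0,0], [-0.39,0,-1.08,0,0,0], [-0.45,0,-1.06,0,0,0], [-0.51,0,-1.03,0,0,0], [-0.56,0,-1.00,0,0,0], [-0.62,0,-0.97,0,0,0], [-0.67,0,-0.93,0,0,0], [-0.73,0,-0.89,0,0,0], [-0.78,0,-0.85,0,0,0], [-0.82,0,-0.80,0,0,0], [-0.87,0,-0.75,0,0,0], [-0.91,0,-0.70,0,0,0], [-0.95,0,-0.65,0,0,0], [-0.98,0,-0.60,0,0,0], [-1.01,0,-0.54,0,0,0], [-1.04,0,-0.48,0,0,0], [-1.07,0,-0.42,0,0,0], [-1.09,0,-0.36,0,0,0], [-1.11,0,-0.30,0,0,0], [-1.13,0,-0.23,0,0,0],
```

View pics/s1c.png

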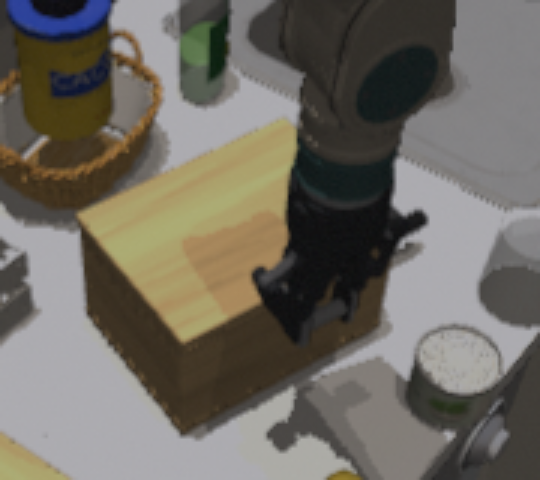

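The picture shows the fingers closed on the bar at about (320,310) in the crop; opening is 38.5 mm with 60 N. I'll raise the lid along the arc.

Emit:
servo_tool([
  [[-0.07,0,-1.15,0,0,0],[-0.13,0,-1.14,0,0,0],[-0.2,0,-1.13,0,0,0],[-0.26,0,-1.12,0,0,0],[-0.32,0,-1.1,0,0,0],[-0.39,0,-1.08,0,0,0],[-0.45,0,-1.06,0,0,0],[-0.51,0,-1.03,0,0,0],[-0.56,0,-1.0,0,0,0],[-0.62,0,-0.97,0,0,0],[-0.67,0,-0.93,0,0,0],[-0.73,0,-0.89,0,0,0]],
])

```text
time: 5.65
ee_pos: [0.5024, -0.1523, 0.2619]
tcp_rot: [0.152, 0.988, 0.002, -0.001]
wrist_force: [3.1, 3.3, -6.2]
width: 0.0388
gripper_force: 60.9
```

Emit:
servo_tool([
  [[-0.78,0,-0.85,0,0,0],[-0.82,0,-0.8,0,0,0],[-0.87,0,-0.75,0,0,0],[-0.91,0,-0.7,0,0,0],[-0.95,0,-0.65,0,0,0],[-0.98,0,-0.6,0,0,0],[-1.01,0,-0.54,0,0,0],[-1.04,0,-0.48,0,0,0],[0,0,0,0,0,0]],
])

```text
time: 6.55
ee_pos: [0.5735, -0.1748, 0.3165]
tcp_rot: [0.151, 0.989, 0.001, -0.0]
wrist_force: [0.3, 4.6, -1.8]
width: 0.0381
gripper_force: 61.9
```

```bash
cat >> h.py <<'E'
C=np.array([.570,-.1745]);YA=np.radians(-17.5);XC=np.array([np.cos(YA),np.sin(YA)]);YC=np.array([-np.sin(YA),np.cos(YA)])
def chest(p): d=np.array(p[:2])-C; return np.round(1000*np.array([d@XC,d@YC,p[2]]),1)
def world(c): c=np.array(c)/1000.; return np.r_[C+c[0]*XC+c[1]*YC,c[2]]
E
python3 - <<'E'
from h import *
o=observe();c=chest(o["ee_pos"]);print(c,o["wrist_force"],o["width"],o["tcp_rot"])
g=c-[0,0,3]; print(np.arctan2(g[2]-128,82-g[0])-.0297,np.hypot(g[2]-128,82-g[0]))
E
```

```text
[  3.4   0.7 316.5] [ 0.26768949  4.55709844 -1.80421354] 0.03807376087832648 [ 1.51166305e-01  9.88507242e-01  1.47023153e-03 -1.35827012e-04]
1.1403106244530556 201.46515827805064
```

Emit:
servo_tool([
  [[-1.07,0,-0.42,0,0,0],[-1.09,0,-0.36,0,0,0],[-1.11,0,-0.3,0,0,0],[-1.13,0,-0.23,0,0,0],[0,0,0,0,0,0],[0,0,0,0,0,0],[0,0,0,0,0,0],[0,0,0,0,0,0],[0,0,0,0,0,0],[0,0,0,0,0,0],[0,0,0,0,0,0],[0,0,0,0,0,0]],
])

```text
time: 7.75
ee_pos: [0.6142, -0.1877, 0.3294]
tcp_rot: [0.151, 0.988, 0.001, -0.0]
wrist_force: [0.8, 5.6, -0.4]
width: 0.0381
gripper_force: 60.9
```

```bash
python3 - <<'E'
from h import *
import pickle
o=observe();c=chest(o["ee_pos"]);print(c,o["wrist_force"],o["width"])
g=c-[0,0,3]; print(np.arctan2(g[2]-128,82-g[0])-.0297,np.hypot(g[2]-128,82-g[0]))
s=snap("scene","pics/s2.png"); t=snap("top","pics/t2.png"); pickle.dump((s,t),open("d2.pkl","wb"))
k=world([-4,-186,177]); print(k,proj(s,k),proj(t,k))
cv2.imwrite("pics/c2.png",np.vstack([cv2.resize(s["image"][80:230,280:480],(400,300)),cv2.resize(t["image"][110:260,300:500],(400,300))]))
E
```

```text
[ 46.2   0.7 329.4] [ 0.78569083  5.61508723 -0.36703675] 0.038051192383932494
1.3625737933859712 201.60406741928594
[ 0.51025385 -0.35068853  0.177     ] [398.14523066 135.97303731] [451.12964325 202.42554788]
```

View pics/c2.png

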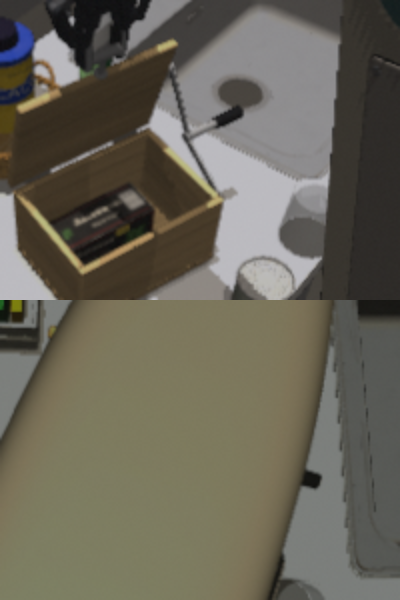

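The picture shows the lid standing open with the stay nearly straight. The black grip is at scene (395,138), close to the predicted (398,136). Next I release and back off upward.

Emit:
servo_tool([
  [[0,0,0,0,0,0],[0,0,0,0,0,0],[0,0,0,0,0,0],[0,0,0,0,0,0]],
], grip=-1)

```text
time: 8.25
ee_pos: [0.6148, -0.1897, 0.3297]
tcp_rot: [0.152, 0.988, -0.001, 0.0]
wrist_force: [-0.0, 0.5, -0.3]
width: 0.085
gripper_force: 0.0
```

Emit:
servo_tool([
  [[0,0,-1,0,0,0],[0,0,-2,0,0,0],[0,0,-3,0,0,0],[0,0,-2,0,0,0],[0,0,0,0,0,0],[0,0,0,0,0,0],[0,0,0,0,0,0]],
])

```text
time: 8.95
ee_pos: [0.6143, -0.189, 0.4079]
tcp_rot: [0.152, 0.988, 0.0, -0.001]
wrist_force: [-0.2, 0.4, -0.8]
width: 0.0855
gripper_force: 0.0
```

```bash
python3 - <<'E'
from h import *
import pickle
o=observe();c=chest(o["ee_pos"]);print(c,o["wrist_force"],o["width"],o["joint_pos"])
s=snap("scene","pics/s3.png"); t=snap("top","pics/t3.png"); pickle.dump((s,t),open("d3.pkl","wb"))
for d,w in((s,(380,120,415,155)),(t,(430,185,475,215))):
    x0,y0,x1,y1=w; v=cv2.cvtColor(d["image"],cv2.COLOR_BGR2HSV)[y0:y1,x0:x1,2]
    n,l,st,ce=cv2.connectedComponentsWithStats((v<40).astype(np.uint8)); print([(st[i].tolist(),(ce[i]+[x0,y0]).round(1)) for i in range(1,n) if st[i][4]>10])
cv2.imwrite("pics/c3.png",np.vstack([cv2.resize(s["image"][80:230,280:480],(400,300)),cv2.resize(t["image"][110:260,300:500],(400,300))]))
E
```

```text
[ 46.6  -0.5 407.9] [-0.24688573  0.40693827 -0.76512599] 0.08552672567516222 [-3.98947309e-01  2.78174773e-01  2.94628426e-01  1.58923854e+00
 -1.28908690e-04 -9.40048931e-02]
[([12, 11, 14, 11, 73], array([398.7, 135.4]))]
[]
```

View pics/c3.png

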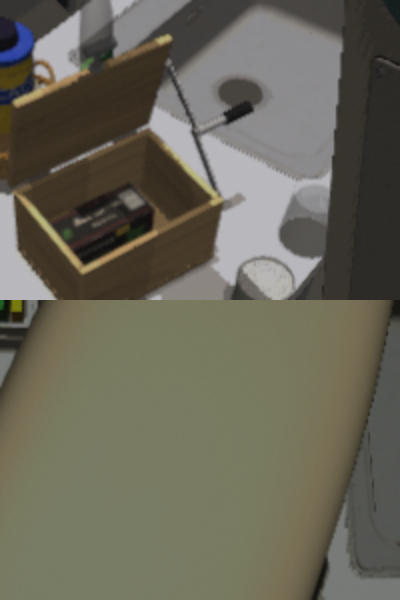

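The picture shows the lid standing free with the grip at scene (398.7,135.4), within 1 px of the locked position I predicted, (398.1,136.0). I'll close the fingers and go over the grip at its outer part, chest y ≈ −190 mm.

Emit:
servo_tool([
  [[0.84,-3.16,0,0,0,0],[0.84,-3.16,0,0,0,0],[0.84,-3.16,0,0,0,0],[0.84,-3.16,0,0,0,0],[0.84,-3.16,0,0,0,0],[0.84,-3.16,0,0,0,0],[0,0,3,0,0,0],[0,0,3,0,0,0],[0,0,3,0,0,0],[0,0,3,0,0,0],[0,0,2.5,0,0,0],[0,0,1.5,0,0,0]],
], grip=1)

```text
time: 10.25
ee_pos: [0.5082, -0.3535, 0.2454]
tcp_rot: [0.152, 0.988, 0.001, -0.002]
wrist_force: [-0.5, -0.4, -0.6]
width: 0.0
gripper_force: 0.0
```

```bash
python3 - <<'E'
from h import *
o=observe();c=chest(o["ee_pos"]);print(c,o["wrist_force"],o["width"],o["joint_pos"])
s=snap("scene","pics/s4.png"); t=snap("top","pics/t4.png")
for n,P in(("tip",world(c+[0,0,-22])),("grip",world([-4,-186,177]))): print(n,proj(s,P),proj(t,P))
a=s["image"][60:210,300:500]; cv2.imwrite("pics/c4.png",np.vstack([cv2.resize(a,(400,300)),cv2.resize(t["image"][110:260,350:550],(400,300))]))
p=np.array([58,63.]);r=np.hypot(*p);q=p
for dz in (5,12,20,28,36,44): 
    z=63-dz;n=np.array([np.sqrt(r*r-z*z),z]);print(dz,n-p)
E
```

```text
[  -5.1 -189.3  245.4] [-0.51637803 -0.44493216 -0.59461741] 4.3518029759026405e-05 [-7.12187104e-01  2.73508890e-01 -4.69518230e-02  1.25584247e+00
 -2.56364727e-05 -4.07255101e-01]
tip [402.15487034 121.9819944 ] [459.58716559 200.23062615]
grip [398.14523066 135.97303731] [451.12964325 202.42554788]
5 [ 5. -5.]
12 [ 10.78953409 -12.        ]
20 [ 16.05403433 -20.        ]
28 [ 20.15369473 -28.        ]
36 [ 23.26499862 -36.        ]
44 [ 25.49850298 -44.        ]
```

View pics/c4.png

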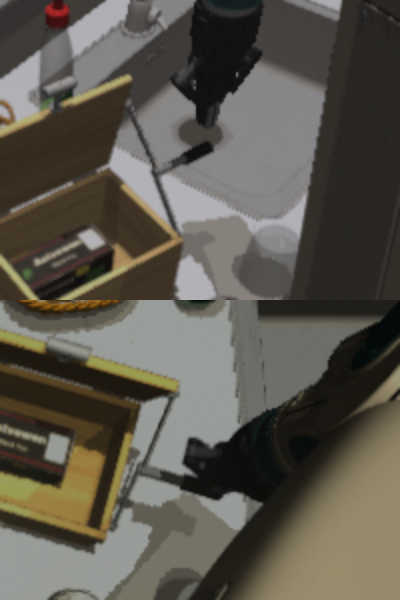

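The tip hangs right above the grip: crop (205,122) against grip (190,155), with the grip under the fingers in the top view. I'll descend to contact, then press along the knee's arc.

Emit:
servo_tool([
  [[-0.1,0,1.5,0,0,0],[-0.1,0,1.2,0,0,0],[0,0,0.6,0,0,0],[0,0,0,0,0,0]],
])

```text
time: 10.75
ee_pos: [0.5112, -0.355, 0.215]
tcp_rot: [0.152, 0.988, 0.0, -0.001]
wrist_force: [-0.3, 0.6, -0.1]
width: 0.0
gripper_force: 0.0
```

Emit:
servo_tool([
  [[0,0,0.3,0,0,0],[-0.5,0,0.5,0,0,0],[-0.58,0,0.7,0,0,0],[-0.53,0,0.8,0,0,0],[-0.41,0,0.8,0,0,0],[-0.31,0,0.8,0,0,0],[-0.22,0,0.8,0,0,0],[-0.1,0,0.5,0,0,0],[0,0,0,0,0,0]],
])

```text
time: 11.65
ee_pos: [0.5439, -0.3662, 0.1665]
tcp_rot: [0.151, 0.988, -0.002, 0.008]
wrist_force: [12.2, -2.4, 3.1]
width: 0.0
gripper_force: 5.3
```

```bash
python3 - <<'E'
from h import *
o=observe();c=chest(o["ee_pos"]);print(c,o["wrist_force"],o["joint_pos"])
s=snap("scene","pics/s5.png")
a=s["image"][60:210,280:480]; cv2.imwrite("pics/c5.png",cv2.resize(a,(400,300)))
E
```

```text
[  32.7 -190.7  166.5] [12.18830903 -2.37313568  3.07448213] [-0.69316279  0.37371625 -0.0808044   1.10133768  0.00501655 -0.38960171]
```

View pics/c5.png

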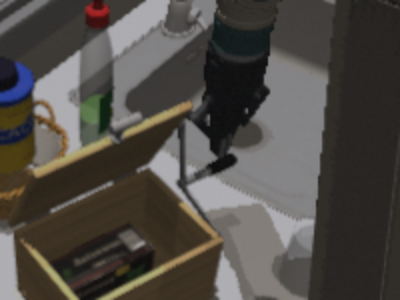

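The lid has started down and the lock is broken, but the finger is now resting against the rear of the grip, with about 12 N pushing it back. I'll lift away and let the stay fold.

Emit:
servo_tool([
  [[-1,0,-0.5,0,0,0],[-0.3,0,-1.5,0,0,0],[0,0,-2.5,0,0,0],[0,-1,-3,0,0,0],[0,-1,-3,0,0,0],[0,0,0,0,0,0]],
])

```text
time: 12.3
ee_pos: [0.5446, -0.3888, 0.2734]
tcp_rot: [0.152, 0.988, -0.002, 0.003]
wrist_force: [-0.1, -0.5, 0.3]
width: -0.0004
gripper_force: 0.0
```

Emit:
servo_tool([
  [[0,0,0,0,0,0],[0,0,0,0,0,0],[0,0,0,0,0,0],[0,0,0,0,0,0]],
])

```text
time: 12.7
ee_pos: [0.5428, -0.3855, 0.2674]
tcp_rot: [0.152, 0.988, 0.001, -0.001]
wrist_force: [-0.6, 0.4, -0.3]
width: 0.0003
gripper_force: 0.0
```

```bash
python3 - <<'E'
from h import *
o=observe();c=chest(o["ee_pos"]);print(o["time"],c,o["wrist_force"],o["joint_pos"])
s=snap("scene","pics/s6.png"); t=snap("top","pics/t6.png")
cv2.imwrite("pics/c6.png",np.vstack([cv2.resize(s["image"][60:210,280:480],(400,300)),cv2.resize(t["image"][110:260,280:480],(400,300))]))
E
```

```text
12.7 [  37.5 -209.5  267.4] [-0.6472087   0.41044398 -0.25550736] [-7.14647972e-01  3.44813447e-01  9.57682904e-02  1.32486605e+00
 -6.31474597e-05 -4.10095500e-01]
```

View pics/c6.png

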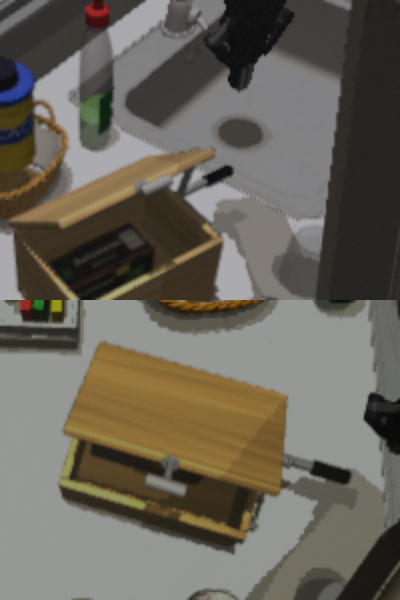

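The lid is sinking by itself (handle now at top crop (167,485)) and the tool is clear. I'll wait for it to shut.

Emit:
servo_tool([
  [[0,0,0,0,0,0],[0,0,0,0,0,0],[0,0,0,0,0,0],[0,0,0,0,0,0],[0,0,0,0,0,0],[0,0,0,0,0,0],[0,0,0,0,0,0],[0,0,0,0,0,0],[0,0,0,0,0,0],[0,0,0,0,0,0],[0,0,0,0,0,0],[0,0,0,0,0,0]],
])

```text
time: 14.0
ee_pos: [0.5433, -0.3864, 0.2691]
tcp_rot: [0.152, 0.988, 0.0, -0.0]
wrist_force: [0.3, -0.4, 0.2]
width: -0.0001
gripper_force: 0.0
```

Emit:
servo_tool([
  [[0,0,0,0,0,0],[0,0,0,0,0,0],[0,0,0,0,0,0],[0,0,0,0,0,0],[0,0,0,0,0,0],[0,0,0,0,0,0],[0,0,0,0,0,0],[0,0,0,0,0,0],[0,0,0,0,0,0],[0,0,0,0,0,0],[0,0,0,0,0,0],[0,0,0,0,0,0]],
])

```text
time: 15.2
ee_pos: [0.5433, -0.3864, 0.2691]
tcp_rot: [0.152, 0.988, 0.0, -0.0]
wrist_force: [0.3, 0.3, 0.2]
width: -0.0004
gripper_force: 0.0
```

Emit:
servo_tool([
  [[0,0,0,0,0,0],[0,0,0,0,0,0],[0,0,0,0,0,0],[0,0,0,0,0,0],[0,0,0,0,0,0],[0,0,0,0,0,0],[0,0,0,0,0,0],[0,0,0,0,0,0],[0,0,0,0,0,0],[0,0,0,0,0,0],[0,0,0,0,0,0],[0,0,0,0,0,0]],
])

```text
time: 16.4
ee_pos: [0.5433, -0.3863, 0.2691]
tcp_rot: [0.152, 0.988, 0.0, 0.0]
wrist_force: [0.5, 0.3, -0.4]
width: -0.0001
gripper_force: 0.0
```

```bash
python3 - <<'E'
from h import *
import pickle
s0,t0=pickle.load(open("d0.pkl","rb"))
s=snap("scene","pics/s7.png"); t=snap("top","pics/t7.png"); print(observe()["time"])
def bar(d,w,th=95,sat=40):
    x0,y0,x1,y1=w; h=cv2.cvtColor(d["image"],cv2.COLOR_BGR2HSV)[y0:y1,x0:x1]
    m=((h[...,2]>th)&(h[...,1]<sat)).astype(np.uint8); n,l,st,ce=cv2.connectedComponentsWithStats(m)
    return [(st[i].tolist(),(ce[i]+[x0,y0]).round(1).tolist()) for i in range(1,n) if st[i][4]>10]
def dark(d,w):
    x0,y0,x1,y1=w; h=cv2.cvtColor(d["image"],cv2.COLOR_BGR2HSV)[y0:y1,x0:x1]
    n,l,st,ce=cv2.connectedComponentsWithStats((h[...,2]<45).astype(np.uint8)); return [(st[i].tolist(),(ce[i]+[x0,y0]).round(1).tolist()) for i in range(1,n) if st[i][4]>10]
for d in(s0,s): print(bar(d,(357,195,378,212)),dark(d,(385,165,410,190)))
for d in(t0,t): print(dark(d,(420,205,445,230)))
cv2.imwrite("pics/c7.png",np.vstack([cv2.resize(s["image"][60:260,260:460],(400,300)),cv2.resize(t["image"][110:260,280:480],(400,300))]))
E
```

```text
16.5
[([1, 0, 17, 14, 81], [366.0, 202.5])] [([8, 6, 9, 8, 40], [396.8, 173.9])]
[([1, 0, 17, 14, 79], [365.6, 202.5])] [([8, 5, 9, 9, 45], [396.9, 174.0])]
[([3, 7, 18, 11, 109], [431.9, 216.9])]
[([3, 7, 19, 11, 112], [432.3, 217.0])]
```

View pics/c7.png

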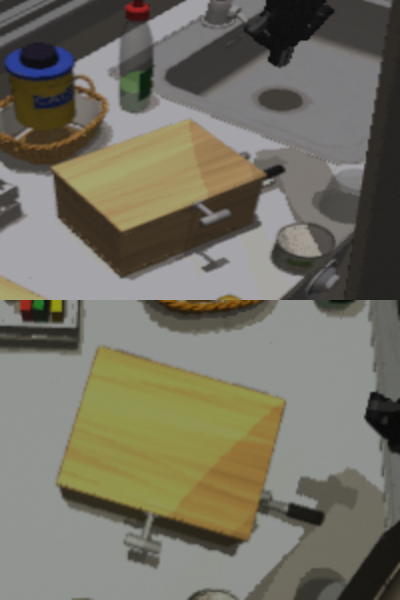

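The lid is fully shut. The handle and the grip are both back within 0.5 px of where they started.

```bash
python3 -c "
from station import *
print(close_job())"
```

```text
the job is handed in; nothing more can be done
None
```

The lid was raised until the stay locked and stood open untouched. Pressing the knee grip then broke the lock, the lid sank fully shut with the stay folded, and I handed the job in at about 16.5 s (no verdict was shown).

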